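# Load the warming plate, set its splash guard flush and switch it on

## Task

Get the warming plate ready for dinner: stand every tall bottle upright inside the red back zone first, then every short jar inside the grey front zone. Then stand the steel splash guard on the counter, its flat face flush along the plate's front edge and centred on the black glass, and last turn the knob clockwise until it clicks over to on. Some bottles and jars may be missing; leave the mug and the pepper mill where they are.

Things in the scene. Friction and masses are not known exactly. Their poses are not given: they have to be found in the camera images.
- plate: Food-warming plate fixed on the counter; place and yaw vary. Flat top 36 mm high: black glass 230 mm deep (x) by 280 wide (y), plus an aluminium control strip 85 mm wide, same height and depth, on its -y side. Origin: underside, under the glass's centre; x to the back (away from the robot), y left, z up. Straight vertical front edge at x = -115 mm, full height.
- zone_back (a point): Centre of the back zone on the glass top: red printed outline, 100 mm deep (plate x = 5 to 105 mm) by 255 mm wide; holds three items 90 mm apart.
- zone_front (a point): Centre of the front zone on the glass top: grey printed outline, 100 mm deep (plate x = -105 to -5 mm) by 255 mm wide; holds three items 90 mm apart.
- front_edge (a point): Middle of the glass's front edge: on the plate's vertical front face, 20 mm above the counter; axes as the plate's.
- guard: Splash guard: straight steel bar 220 mm long (y), 90 mm high, wall 10 mm thick (x = -10 to 0), on a foot 6 mm thick running out to x = -50 mm. 0.4 kg. Origin: at its underside, mid length, on the flat inner face, which looks to its +x; z up. Starts to the left of the plate, standing. Grip the wall from above near its top, across its thickness. It may get nudged.
- guard_end_a (a point): End of the guard's inner face, 110 mm to its +y, 20 mm above its underside.
- guard_end_b (a point): End of the guard's inner face, 110 mm to its -y, 20 mm above its underside.
- knob (a joint): Power knob angle, rad: 0 is off, 1.2 is on (by the red mark); grows clockwise seen from above; stops at both. A snap spring holds it against either stop: it takes about 0.1 N m to start it and at most 0.16 N m on the way. Let go before 0.6 it springs back, past 0.7 it snaps on to 1.2.
- knob_grip (a point): Grip point on the knob's vertical axis, 72 mm above the counter, at plate x = -60, y = -185 mm. Black skirt 52 mm across, with an upright bar 50 mm long, 14 mm thick, from 48 to 84 mm above the counter: grip it across its thickness. The point's x axis runs along the bar (the plate's x when off) and turns with it.
- mug: Blue mug beyond the plate, 90 mm high, not part of the job. Origin: centre of its underside.
- pepper_mill: Dark wooden pepper mill beyond the plate, 130 mm high, not part of the job. Origin: centre of its underside.
- bottle_1: Green glass, red cap: tall sauce bottle, standing: 155 mm high in all, body 60 mm across up to 85 mm, then a shoulder; its cap is a cylinder 38 mm across from 117 to 155 mm high, the place to grip. 0.35 kg. Origin: centre of its underside, z up. May be absent (None).
- bottle_2: Amber glass, yellow cap: tall sauce bottle, standing: 155 mm high in all, body 60 mm across up to 85 mm, then a shoulder; its cap is a cylinder 38 mm across from 117 to 155 mm high, the place to grip. 0.35 kg. Origin: centre of its underside, z up. May be absent (None).
- bottle_3: Green glass, white cap: tall sauce bottle, standing: 155 mm high in all, body 60 mm across up to 85 mm, then a shoulder; its cap is a cylinder 38 mm across from 117 to 155 mm high, the place to grip. 0.35 kg. Origin: centre of its underside, z up. May be absent (None).
- jar_1: Reddish-brown, steel lid: short food jar with a metal lid, standing: 66 mm high, 58 mm across (59 mm at its lid, which takes the top 20 mm), 0.25 kg. Origin: centre of its underside, z up. May be absent (None).
- jar_2: Yellow, brass lid: short food jar with a metal lid, standing: 66 mm high, 58 mm across (59 mm at its lid, which takes the top 20 mm), 0.25 kg. Origin: centre of its underside, z up. May be absent (None).
- jar_3: Green, steel lid: short food jar with a metal lid, standing: 66 mm high, 58 mm across (59 mm at its lid, which takes the top 20 mm), 0.25 kg. Origin: centre of its underside, z up. May be absent (None).

How it is judged:
On the way, in this order (a step that is already met when the one before it is completed fails the run):
1. every tall bottle stands released in the back zone (x of bottle_1 in the frame of plate between 0.025 and 0.09 m and y of bottle_1 in the frame of plate between -0.12 and 0.12 m and z of bottle_1 in the frame of plate between 0.03 and 0.042 m and angle between each of bottle_1, bottle_2, bottle_3's own z axis and vertical below 0.1 rad and linear speed of each of bottle_1, bottle_2, bottle_3 below 0.03 m/s and contact force between each of bottle_1, bottle_2, bottle_3 and the fingers below 0.1 N and x of bottle_2 in the frame of plate between 0.025 and 0.09 m and y of bottle_2 in the frame of plate between -0.12 and 0.12 m and z of bottle_2 in the frame of plate between 0.03 and 0.042 m and x of bottle_3 in the frame of plate between 0.025 and 0.09 m and y of bottle_3 in the frame of plate between -0.12 and 0.12 m and z of bottle_3 in the frame of plate between 0.03 and 0.042 m), for 0.2 s.
2. every short jar stands released in the front zone (x of jar_1 in the frame of plate between -0.09 and -0.025 m and y of jar_1 in the frame of plate between -0.12 and 0.12 m and z of jar_1 in the frame of plate between 0.03 and 0.042 m and angle between each of jar_1, jar_2, jar_3's own z axis and vertical below 0.1 rad and linear speed of each of jar_1, jar_2, jar_3 below 0.03 m/s and contact force between each of jar_1, jar_2, jar_3 and the fingers below 0.1 N and x of jar_2 in the frame of plate between -0.09 and -0.025 m and y of jar_2 in the frame of plate between -0.12 and 0.12 m and z of jar_2 in the frame of plate between 0.03 and 0.042 m and x of jar_3 in the frame of plate between -0.09 and -0.025 m and y of jar_3 in the frame of plate between -0.12 and 0.12 m and z of jar_3 in the frame of plate between 0.03 and 0.042 m), for 0.2 s.
3. the guard stands released, flush along the plate's front edge (x of guard_end_a in the frame of plate between -0.1185 and -0.1125 m and x of guard_end_b in the frame of plate between -0.1185 and -0.1125 m and y of guard in the frame of plate between -0.022 and 0.022 m and angle between guard's own z axis and vertical below 0.06 rad and height (world z) of guard below 0.005 m and linear speed of guard below 0.02 m/s and contact force between guard and the fingers below 0.1 N), for 0.3 s.
4. the knob has clicked over to on (value of joint knob above 1.1 rad), for 0.3 s.
At the end, for the whole second after the job is handed in: Present bottles stand upright in the back zone (centre 25-90 mm behind plate middle), jars in the front zone likewise, all within 120 mm sideways; both ends of the guard's inner face within 3.5 mm (2.5 mm inward) of the front edge, centred within 22 mm; all released, at rest; knob past 1.1 rad (all of step 1 and all of step 2 and all of step 3 and value of joint knob above 1.1 rad); the robot touches nothing.
It fails at once if the mug is displaced by more than 30 mm (distance of mug from where it was at the start of the episode above 0.03 m).
It fails at once if the pepper mill is displaced by more than 30 mm (distance of pepper_mill from where it was at the start of the episode above 0.03 m).
Of bottle_1, bottle_2, bottle_3 only 2 to 3 are there at a start; the rules pass over those that are not, and their reading is None.
Of jar_1, jar_2, jar_3 only 2 to 3 are there at a start; the rules pass over those that are not, and their reading is None.
At some moment in a run one of jar_1, jar_2, jar_3, guard may be knocked a few centimetres aside while the robot is not near it.
It also fails if it takes over 210 s, if anything falls off the work surface, if the arm or the gripper's body presses on something with over 40 N, if the wrist force passes 120 N, or if a joint passes its speed limit or range.

## Robot

A 6-joint arm with a two-finger parallel gripper is mounted at the origin on the work surface. World frame = base frame: x ahead of the robot, y to its left, z up, the work surface at z = 0. Lengths are in m, angles in rad, forces in N, time in s.
With the tool pointing down it reaches from about 0.25 to 0.8 m from the base axis. Payload 3.9 kg.
Tool frame: the origin (TCP) lies at the very end of the fingers, on their centre line; the grasp point (between the pads) lies arm.hold_point_z behind it (arm.hold_point_z is the distance from the TCP to the grasp point, in m); z points along the fingers, y is the line along which they close (so a half turn about z gives the same grasp; the last joint's range is limited). The gripper opens to 85 mm and grips with 20 to 120 N. Pads are 22 mm wide; open, the fingers measure 114 mm over their backs; the gripper's body (76 mm by 85 mm) begins 54 mm behind the grasp point. The pads swing forward as they close: fully open they stand 13 mm farther back than shut.
Start: joints at [1.323, 0.26, -0.138, 1.173, 0, 1.571], TCP at [0.129, 0.509, 0.231] pointing down, gripper open.
Joint ranges: [-2.78, 2.78], [-0.83, 1.72], [-1.28, 1.37], [-1.9, 2.12], [-1.57, 1.48], [-3.14, 3.14]. Speed limits (rad/s): [2.57, 2.57, 3.14, 3.14, 3.14, 3.14].

## Interface

Orientations are given as a unit quaternion [x, y, z, w].
In Python, from workcell import arm, fingers, optics, ticket gives the robot as it stands. Calls block until the motion is done:
- arm.move_ptp(position, orientation): joint-space move of the TCP to a pose.
- arm.line_to(position, frame=None, vel=0.15, f_stop=None): straight line of the TCP; frame=None keeps the orientation; vel is the mean speed in m/s. With f_stop (N) it stops when the force on the tool has changed by that much, and returns True; else False.
- arm.movej(angles): joint-space move.
- fingers.move_gripper(opening): finger opening in m; the grip force is fixed at half the most; returns when the fingers have stopped.
- arm.pause(seconds).
- arm.ik(position, orientation): joint angles nearest the present ones, or None.
- arm.sense(): the state.
- optics.snapshot(name): name is "side" or "top" or "wrist"; returns a dict with "img" (400x640x3 uint8, blue, green, red), "intrinsics" (3x3 intrinsics, pixels), "R" (3x3) and "t" (3): a world point X has camera coordinates R X + t. Camera axes: x right, y down, z forward; pixel columns grow to the right and rows downward; lengths in m; the calibration is good to about 2 mm. A picture is of the moment at which its call begins. There is no depth.
A pose or a line that the arm cannot do raises arm.PlanningError and nothing moves.
- ticket.close_job(): hands the job in; it is judged then, once.
Trained networks look in a picture, given as the dict that the camera call returned (one of the last four; its "shot" number tells which), for a name from the list of things; names that differ only in an ending like _2 or _b are one class to them, and where a whole thing is asked for, a point or a joint stands for the part that bears it (a point fixed in the world has none). Each returns a list of dicts, best first, with "confidence" (0 to 1); they miss things now and then, are a little off and sometimes report something else, mostly with a low value. They report only what shows in the picture. A call takes as long as a camera call.
- optics.find_in(picture, name): "box" ([left, top, right, bottom] in pixels, round what is visible of it).
- optics.cut_out(picture, name): "pixels" (400x640 bool, what is visible of it) and "box" ([left, top, right, bottom] in pixels, round what is visible of it).
- optics.spot_point(picture, name): "position" ([column, row] in pixels: a listed point, or the origin of a listed thing).
The state is a dict: "clock": time; "joint_positions": joint angles; "qd": joint speeds; "effort": joint torques, N m; "position": TCP position; "tool_rot": TCP orientation; "wrist_force": force on the tool from outside, world axes, zero at the start; "moment": the same for the moment, N m; "opening": finger opening in m; "grip_force": force on a finger pad.
Only numpy, scipy, OpenCV 4.12 (cv2) and the standard library are available. Lean on these libraries where they do the work, as an engineer would, in place of code of your own. Each camera call takes 0.05 s, during which the arm holds its last target. There are 200 camera calls.

## Working session

There is one attempt and no reset: what is moved stays moved. The work goes in short steps, each a Python script; the robot and the scene stay as the last script left them, time stands still between calls to the robot, and variables do not carry over. Pictures are saved under pics/ and viewed, at most 14 in all, crops included, and the job is handed in when it is done.

```bash
mkdir -p pics
python3 - <<'E'
from workcell import arm, fingers, optics, ticket
import cv2, numpy as np
print(arm.hold_point_z, arm.sense())
for n in ("top","side"):
    p=optics.snapshot(n); cv2.imwrite(f"pics/a_{n}.png",p["img"])
    print(n,p["intrinsics"].tolist() if hasattr(p["intrinsics"],'tolist') else p["intrinsics"],np.round(p["R"],4).tolist(),p["t"])
    for k in ["plate","zone_back","zone_front","front_edge","guard","guard_end_a","guard_end_b","knob_grip","mug","pepper_mill","bottle_1","jar_1"]:
        print(k,[(np.round(d["position"],1).tolist(),round(d["confidence"],2)) for d in optics.spot_point(p,k)])
E
```

```text
0.0187 {'clock': 0.0, 'joint_positions': array([ 1.32299411e+00,  2.60658112e-01, -1.39389304e-01,  1.17269723e+00,
        1.25559422e-05,  1.57078017e+00]), 'qd': array([-0.00027009,  0.0007037 , -0.00081069,  0.00030405, -0.00231599,
       -0.00152199]), 'effort': array([ 2.39145738e-03, -4.05682111e+01,  2.53920525e+01,  1.88790844e-02,
       -7.79301035e-05,  2.08939178e-05]), 'position': array([0.1285956 , 0.50829509, 0.23047083]), 'tool_rot': array([ 1.23576270e-01,  9.92334599e-01, -9.65913638e-04, -1.26628360e-04]), 'wrist_force': array([ 0.30337984,  0.3935349 , -0.66076978]), 'moment': array([0.0305788 , 0.04201303, 0.03809204]), 'grip_force': 0.0, 'opening': 0.08564945590601833}
top [[445.62555238383663, 0.0, 321.61612250698124], [0.0, 445.62555238383663, 194.23914978724537], [0.0, 0.0, 1.0]] [[-0.0206, -0.9997, -0.0091], [-0.9914, 0.0216, -0.1288], [0.129, 0.0063, -0.9916]] [-0.00310022  0.56271069  1.19286159]
plate [([316.9, 195.5], 0.83)]
zone_back [([312.5, 172.6], 0.64)]
zone_front [([314.8, 210.5], 0.66)]
front_edge [([316.4, 232.0], 0.8)]
guard [([228.2, 223.1],
[... 524 characters left out ...]
94256279669], [0.0, 367.93869307244216, 202.3711271269215], [0.0, 0.0, 1.0]] [[0.9846, -0.1745, -0.0077], [-0.138, -0.7498, -0.6471], [0.1071, 0.6383, -0.7623]] [-0.57385923  0.13062448  0.94925023]
plate [([312.2, 219.4], 0.63)]
zone_back [([331.3, 206.7], 0.81)]
zone_front [([288.7, 214.0], 0.67)]
front_edge [([270.0, 223.6], 0.6)]
guard [([268.1, 157.8], 0.57)]
guard_end_a [([300.0, 152.0], 0.98), ([235.4, 160.0], 0.7)]
guard_end_b [([300.0, 152.0], 0.98), ([235.4, 160.0], 0.7)]
knob_grip [([301.0, 265.9], 0.68)]
mug [([374.7, 190.7], 0.87)]
pepper_mill [([387.5, 249.3], 0.61)]
bottle_1 [([313.3, 386.1], 0.84), ([352.9, 339.9], 0.59)]
jar_1 [([261.8, 363.6], 0.95), ([241.2, 147.8], 0.51)]
```

View pics/a_top.png

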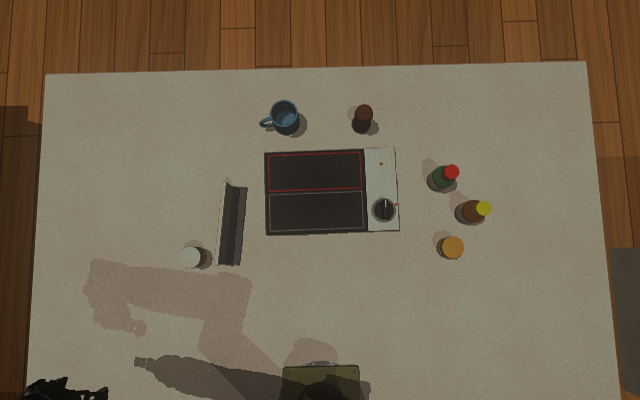

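View pics/a_side.png

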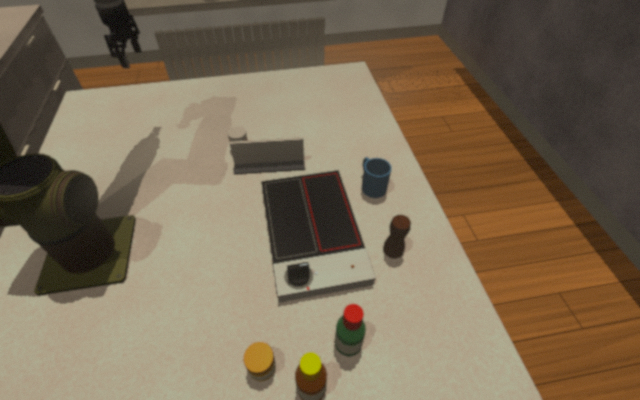

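The top view shows bottle_1 (red cap, at 452,171), bottle_2 (yellow cap, 484,208), jar_2 (brass lid, 452,247) and a steel-lid jar on the left at (192,257). The guard is at (232,225) with its foot towards the plate. The side view agrees: the foot faces the camera, so the inner face looks to +y.

```bash
cat > h.py <<'E'
from workcell import arm, fingers, optics, ticket
import cv2, numpy as np
from scipy.spatial.transform import Rotation as Ro
def cast(p,uv,z):
    uv=np.atleast_2d(np.asarray(uv,float)); R,t=np.array(p["R"]),np.array(p["t"])
    d=np.c_[uv,np.ones(len(uv))]@np.linalg.inv(p["intrinsics"]).T@R
    C=-R.T@t
    return (C+d*((z-C[2])/d[:,2])[:,None])[:,:2]
def q(yaw):  # tool down; tool y (closing line) at angle yaw in world
    c,s=np.cos(yaw),np.sin(yaw)
    return Ro.from_matrix(np.array([[s,c,0],[-c,s,0],[0,0,-1]]).T.T).as_quat()
def red_rect(p):
    h=cv2.cvtColor(p["img"],cv2.COLOR_BGR2HSV); b=p["img"].astype(int)
    m=((b[...,2]-b[...,1]>40)&(b[...,2]-b[...,0]>40)&((h[...,0]<8)|(h[...,0]>172))).astype(np.uint8)
    m=cv2.morphologyEx(m,cv2.MORPH_CLOSE,np.ones((7,7),np.uint8))
    n,l,s,_=cv2.connectedComponentsWithStats(m)
    i=1+np.argmax(s[1:,2]*s[1:,3])
    v,u=np.nonzero(l==i)
    w=cast(p,np.c_[u,v],0.036)
    return cv2.minAreaRect((w*1000).astype(np.float32)),len(u)
def spots(p,k,z,c=0.3):
    return [(np.round(cast(p,d["position"],z)[0],4).tolist(),round(d["confidence"],2)) for d in optics.spot_point(p,k) if d["confidence"]>c]
E
python3 - <<'E'
from h import *
print(Ro.from_quat(q(0.3)).as_matrix())
p=optics.snapshot("top")
print(red_rect(p))
for k,z in [("plate",0),("zone_back",.036),("zone_front",.036),("front_edge",.02),("guard",0),("guard_end_a",.02),("knob_grip",.072),("bottle_1",0),("jar_1",0),("mug",0),("pepper_mill",0)]: print(k,spots(p,k,z))
print("caps",cast(p,[[452,171],[484,208]],.155),"lids",cast(p,[[452,247],[192,257]],.066))
E
```

```text
Traceback (most recent call last):
  File "h.py", line 11, in q
    return Ro.from_matrix(np.array([[s,c,0],[-c,s,0],[0,0,-1]]).T.T).as_quat()
           ~~~~~~~~~~~~~~^^^^^^^^^^^^^^^^^^^^^^^^^^^^^^^^^^^^^^^^^^^
  File "scipy/spatial/transform/_rotation.pyx", line 1143, in scipy.spatial.transform._rotation.Rotation.from_matrix
ValueError: Non-positive determinant (left-handed or null coordinate frame) in rotation matrix 0: [[ 0.29552021  0.95533649  0.        ]
 [-0.95533649  0.29552021  0.        ]
 [ 0.          0.         -1.        ]].
```

```bash
sed -i 's/np.array(\[\[s,c,0\],\[-c,s,0\],\[0,0,-1\]\]).T.T/np.array([[-s,c,0],[c,s,0],[0,0,-1]])/' h.py
python3 - <<'E'
from h import *
p=optics.snapshot("top")
print(red_rect(p))
for k,z in [("plate",0),("zone_back",.036),("zone_front",.036),("front_edge",.02),("guard",0),("guard_end_a",.02),("knob_grip",.072),("bottle_1",0),("jar_1",0),("mug",0),("pepper_mill",0)]: print(k,spots(p,k,z))
print("caps",cast(p,[[452,171],[484,208]],.155),"lids",cast(p,[[452,247],[192,257]],.066))
# wrist view over the plate
for x in (0.36,0.42):
  for yaw in (np.pi/2,-np.pi/2):
    print(x,yaw,arm.ik([x,0.0,0.42],q(yaw)))
E
```

```text
(((627.5091552734375, 4.382575988769531), (104.63085174560547, 258.30792236328125), 0.9949812889099121), 371)
plate [([0.5708, -0.002], 0.63)]
zone_back [([0.6288, 0.0106], 0.57)]
zone_front [([0.5134, -0.0041], 0.63)]
front_edge [([0.46, 0.0036], 0.7)]
guard [([0.4979, 0.2508], 0.96)]
guard_end_a [([0.6068, 0.2475], 0.83), ([0.3827, 0.276], 0.75)]
knob_grip [([0.5114, -0.1825], 0.64)]
bottle_1 [([0.598, -0.3344], 0.66), ([0.5038, -0.4141], 0.62)]
jar_1 [([0.4132, -0.3567], 0.82), ([0.4027, 0.343], 0.57)]
mug [([0.7825, 0.0947], 0.87), ([0.3995, 0.3379], 0.51)]
pepper_mill [([0.7755, -0.1258], 0.65)]
caps [[ 0.59857264 -0.3429167 ]
 [ 0.50405646 -0.4163865 ]] lids [[ 0.41053452 -0.35694113]
 [ 0.39846605  0.3316635 ]]
0.36 1.5707963267948966 [ 0.00000000e+00 -4.07290706e-02  2.80750443e-04  1.61180615e+00
  0.00000000e+00  0.00000000e+00]
0.36 -1.5707963267948966 [ 0.00000000e+00 -4.07290706e-02  2.80750443e-04  1.61180615e+00
  0.00000000e+00 -3.14159265e+00]
0.42 1.5707963267948966 [0.         0.06537301 0.10831793 1.61374125 0.         0.        ]
0.42 -1.5707963267948966 [ 0.          0.06537301  0.10831793  1.61374125  0.         -3.14159265]
```

Run:
```python
from h import *
arm.move_ptp([0.40,-0.02,0.42],q(np.pi/2))
p=optics.snapshot("wrist"); cv2.imwrite("pics/w1.png",p["img"])
print(red_rect(p), -np.array(p["R"]).T@p["t"])
for k,z in [("plate",0),("zone_back",.036),("zone_front",.036),("front_edge",.02),("guard",0),("guard_end_a",.02),("knob_grip",.072)]: print(k,spots(p,k,z))
print(arm.sense()["clock"],arm.sense()["joint_positions"])
for n,(x,y) in dict(b1=(.598,-.343),b2=(.504,-.416),j2=(.411,-.357),s=(.627,.06),j=(.4,.335)).items():
    for dy in (0,np.pi/2): print(n,dy,arm.ik([x,y,.115],q(np.arctan2(y,x)+dy)))
```

```text
(((628.8534545898438, 4.707794189453125), (105.27161407470703, 259.44451904296875), 1.0809727907180786), 918) [ 0.31941127 -0.01983357  0.56211332]
plate [([0.5687, 0.0039], 0.78)]
zone_back [([0.6274, 0.0032], 0.94)]
zone_front [([0.5205, 0.0077], 0.79)]
front_edge [([0.4555, 0.006], 0.73), ([0.4075, -0.3454], 0.42), ([0.4753, 0.253], 0.39)]
guard [([0.4833, 0.2579], 0.82), ([0.4614, 0.0059], 0.49)]
guard_end_a [([0.6002, 0.2483], 0.86), ([0.3802, 0.2675], 0.55)]
knob_grip [([0.5141, -0.1799], 0.57)]
4.525 [-4.94775696e-02  3.07701922e-02  7.10274152e-02  1.61126332e+00
  3.04473521e-06 -4.99004652e-02]
b1 0 [-0.5207654   0.60141214  0.10749517  1.07687935  0.          1.57079633]
b1 1.5707963267948966 [-0.5207654   0.60141214  0.10749517  1.07687935  0.          0.        ]
b2 0 [-0.69003612  0.54099221 -0.00367695  1.02612717  0.          1.57079633]
b2 1.5707963267948966 [-0.69003612  0.54099221 -0.00367695  1.02612717  0.          0.        ]
j2 0 [-0.71520119  0.36760114 -0.29972269  0.90347249  0.          1.57079633]
j2 1.5707963267948966 [-0.71520119  0.36760114 -0.29972269  0.90347249  0.          0.        ]
s 0 [ 0.09540328  0.50240178 -0.07264186  0.99575269  0.          1.57079633]
s 1.5707963267948966 [ 0.09540328  0.50240178 -0.07264186  0.99575269  0.          0.        ]
j 0 [ 0.69719226  0.33246972 -0.35503413  0.88329248  0.          1.57079633]
j 1.5707963267948966 [ 0.69719226  0.33246972 -0.35503413  0.88329248  0.          0.        ]
```

View pics/w1.png

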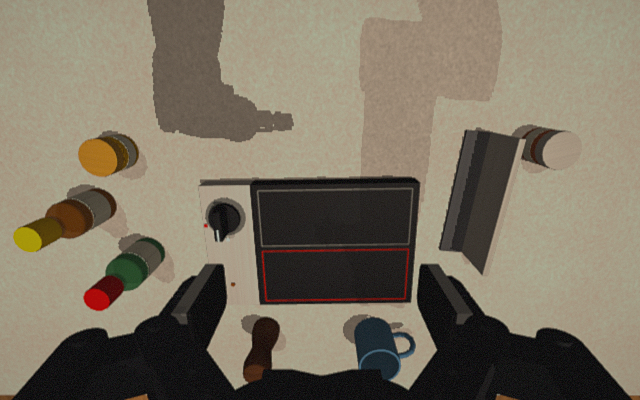

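The wrist view shows the plate with the red and grey outlines, two bottles and the brass-lid jar on the right (image left). The guard is on its foot at (485,200), with its foot on the plate side, and the steel-lid jar is behind it at (555,148). This matches the top view, so I'm moving the bottles.

```bash
cat >> h.py <<'E'
PY=0.0185; PO=np.array([0.5732,0.0035])
def pl(x,y):
    c,s=np.cos(PY),np.sin(PY); return PO+[c*x-s*y,s*x+c*y]
def pick(xy,yaw,z,zc,zup):
    xy=np.array(xy); fingers.move_gripper(0.085)
    arm.move_ptp([*xy,zup],q(yaw)); arm.line_to([*xy,zc],vel=.25); 
    hit=arm.line_to([*xy,z],vel=.08,f_stop=15)
    fingers.move_gripper(0.0); s=arm.sense()
    print("grip",hit,s["opening"],s["grip_force"],s["position"])
    arm.line_to([*xy,zup],vel=.2); s=arm.sense(); print("lift",s["opening"],s["grip_force"],s["wrist_force"])
    return s["opening"]
def place(xy,yaw,z,zup,op):
    arm.move_ptp([*xy,zup],q(yaw)); arm.line_to([*xy,z+.02],vel=.2)
    hit=arm.line_to([*xy,z-.004],vel=.03,f_stop=5)
    s=arm.sense(); print("down",hit,s["position"])
    fingers.move_gripper(op); arm.line_to([*xy,zup],vel=.2); print(arm.sense()["clock"])
E
python3 - <<'E'
from h import *
p=optics.snapshot("top"); b=p["img"].astype(int)
red=(b[...,2]>120)&(b[...,1]<60)&(b[...,0]<60); yel=(b[...,2]>150)&(b[...,1]>150)&(b[...,0]<70)
cap=[]
for m in (red,yel):
    v,u=np.nonzero(m); k=u>420; v,u=v[k],u[k]; cap.append(cast(p,[(u.min()+u.max())/2,(v.min()+v.max())/2],.153)[0]); print(k.sum(),cap[-1])
z=.117
xy=cap[0]
assert np.hypot(*(xy-[.598,-.343]))<.015
o=pick(xy,np.arctan2(xy[1],xy[0])+np.pi/2,z,.18,.32)
if o>.03: place(pl(.057,.06),np.pi/2+.1,z+.036,.32,.075)
p=optics.snapshot("top"); cv2.imwrite("pics/b1.png",p["img"]); print(spots(p,"bottle_1",.036))
E
```

```text
156 [ 0.59768411 -0.34217595]
1 [ 0.49710936 -0.40180415]
grip False 0.036640407642120794 59.920198917388916 [ 0.59819267 -0.34199864  0.11762351]
lift 0.03691076128651602 60.15170216560364 [-0.01362405  0.61680206 -2.76831114]
down True [0.62886265 0.0646987  0.15352935]
14.0333
[([0.5571, 0.0094], 0.66)]
```

Run:
```python
from h import *
z=.117
xy=np.array([.504,-.4164])
o=pick(xy,np.arctan2(xy[1],xy[0])+np.pi/2,z,.18,.32)
if o>.03: place(pl(.057,-.06),np.pi/2+.0,z+.036,.32,.075)
arm.move_ptp([.42,-.30,.32],q(np.pi/2-.7))
p=optics.snapshot("top"); cv2.imwrite("pics/b2.png",p["img"]); print(spots(p,"bottle_1",.036),"jars",spots(p,"jar_1",0), "lids",[(cast(p,[(d["box"][0]+d["box"][2])/2,(d["box"][1]+d["box"][3])/2],.05)[0],d["box"],d["confidence"]) for d in optics.find_in(p,"jar_1")])
```

```text
grip False 0.03676557265368419 59.924139976501465 [ 0.50464881 -0.41618508  0.117586  ]
lift 0.03676742532621174 60.14717102050781 [-7.95870774e-01  4.83827900e-04 -2.90087863e+00]
down True [ 0.63111983 -0.05522451  0.15351886]
23.9167
[([0.618, 0.0686], 0.79), ([0.6258, -0.0513], 0.78), ([0.5166, -0.0066], 0.46), ([0.4134, -0.3515], 0.36)] jars [([0.4126, -0.3488], 0.89), ([0.3875, 0.3428], 0.7)] lids [(array([0.3901502 , 0.33629226]), [177.8, 249.9, 206.2, 270.3], 0.95)]
```

View pics/b2.png

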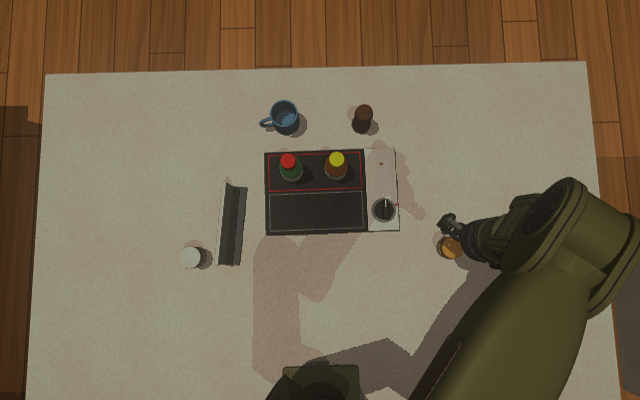

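Both bottles stand in the red zone (caps at 288,160 and 336,158). The jars are still at (452,247) and (192,257).

Run:
```python
from h import *
z=.034
xy=np.array([.4115,-.3555])
o=pick(xy,np.arctan2(xy[1],xy[0])+np.pi/2,z,.10,.22)
if o>.05: place(pl(-.06,-.06),np.pi/2,z+.036,.22,.085)
arm.move_ptp([.36,-.10,.32],q(np.pi/2))
p=optics.snapshot("top"); cv2.imwrite("pics/b3.png",p["img"]); print("jars",spots(p,"jar_1",0),spots(p,"jar_1",.036), "lids",[(cast(p,[(d["box"][0]+d["box"][2])/2,(d["box"][1]+d["box"][3])/2],.05)[0],d["box"],d["confidence"]) for d in optics.find_in(p,"jar_1")])
print(spots(p,"guard",0),spots(p,"guard_end_a",.02))
m=(p["img"].min(2)>150); m[:, :165]=0; m[:,222:]=0; m[:235]=0; m[285:]=0
v,u=np.nonzero(m); print(len(u))
print(p["img"][257,180:215].tolist())
```

```text
grip False 0.05744142223908394 63.67767333984375 [ 0.41180341 -0.35605141  0.03500851]
lift 0.057277975444070935 64.43697094917297 [-0.07921003  0.17345991 -3.25546569]
down True [ 0.51414559 -0.05753209  0.07103356]
33.125
jars [([0.5149, -0.0563], 0.97), ([0.3948, 0.3384], 0.88)] [([0.5117, -0.0554], 0.97), ([0.3951, 0.328], 0.88)] lids [(array([ 0.51785817, -0.05952306]), [324.7, 197.8, 351.9, 221.3], 0.63)]
[([0.4889, 0.253], 0.85)] [([0.6034, 0.2497], 0.96), ([0.3831, 0.2697], 0.73), ([0.4028, 0.3399], 0.63)]
0
[[126, 147, 146], [126, 148, 145], [125, 147, 146], [126, 148, 145], [126, 148, 145], [126, 147, 145], [126, 147, 146], [128, 148, 145], [127, 148, 145], [127, 147, 144], [127, 146, 145], [125, 147, 145], [126, 147, 146], [126, 146, 145], [126, 147, 146], [126, 147, 144], [127, 146, 145], [128, 148, 145], [129, 151, 146], [135, 156, 150], [67, 78, 82], [43, 52, 55], [34, 43, 53], [44, 56, 68], [48, 59, 64], [47, 57, 63], [45, 57, 70], [67, 81, 91], [68, 80, 90], [68, 79, 89], [69, 82, 91], [68, 81, 91], [64, 76, 86], [116, 136, 144], [115, 136, 142]]
```

View pics/b3.png

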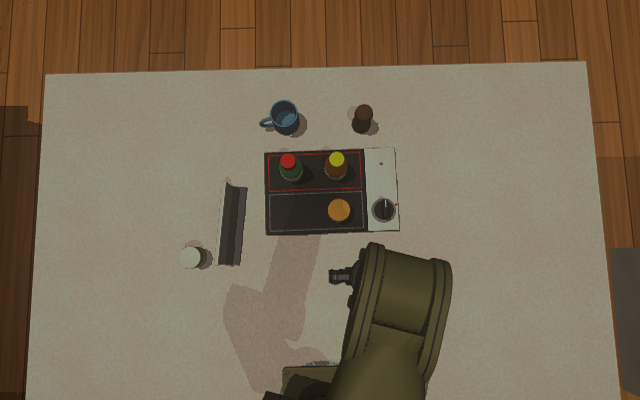

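Jar_2 stands in the front zone at (338,210). The steel-lid jar has not moved, at (191,257), and neither has the guard.

Run:
```python
from h import *
z=.036
xy=np.array([.398,.335])
o=pick(xy,np.pi-.09,z,.12,.25)
if o>.05: place(pl(-.06,.06),np.pi/2,z+.036,.25,.085)
arm.move_ptp([.38,.22,.40],q(np.pi/2))
for n in ("top","wrist"):
    p=optics.snapshot(n); cv2.imwrite(f"pics/c_{n}.png",p["img"]); print("jars",spots(p,"jar_1",.036))
    print(spots(p,"guard",0),spots(p,"guard_end_a",.02))
```

```text
grip False 0.05726172348647771 63.48643183708191 [0.39923633 0.33545044 0.03716038]
lift 0.05721350937770623 64.49525356292725 [ 0.01294103  0.77055245 -2.87405414]
down True [0.51193588 0.06233107 0.07314248]
43.6417
jars [([0.5128, 0.0583], 0.87), ([0.5468, -0.0557], 0.84)]
[([0.4879, 0.2573], 0.6)] [([0.3848, 0.2603], 0.71), ([0.6076, 0.2317], 0.58)]
jars [([0.5124, 0.0645], 0.82), ([0.5592, 0.021], 0.68), ([0.5463, -0.0607], 0.6)]
[([0.3793, 0.2711], 0.7), ([0.4839, 0.2632], 0.57)] [([0.6028, 0.2533], 0.91), ([0.3781, 0.2718], 0.6), ([0.5433, -0.2227], 0.49)]
```

View pics/c_wrist.png

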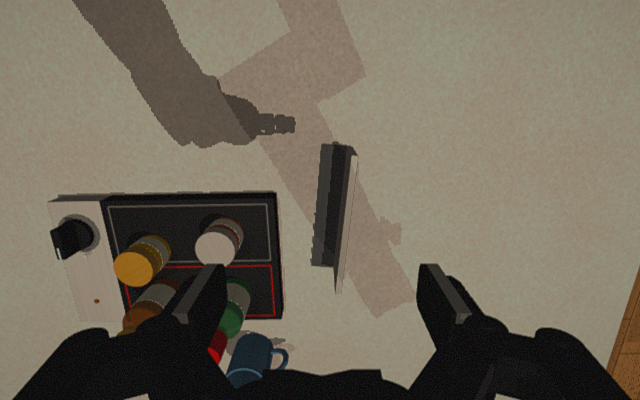

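The wrist view shows that jar_2 was knocked towards the back: its lid is at (134,268), touching the grey line at about plate x = -27 mm. The steel-lid jar at (213,248) is fine. I'll re-place jar_2.

```bash
cat >> h.py <<'E'
def jar2(p):
    h=cv2.cvtColor(p["img"],cv2.COLOR_BGR2HSV)
    m=((h[...,0]>10)&(h[...,0]<22)&(h[...,1]>150)&(h[...,2]>120)).astype(np.uint8); 
    m=cv2.morphologyEx(m,cv2.MORPH_OPEN,np.ones((3,3),np.uint8)); m[:150]=0
    n,l,s,c=cv2.connectedComponentsWithStats(m); i=1+np.argmax(s[1:,4])
    print(s[i],c[i]); return cast(p,c[i],.101)[0]
E
python3 - <<'E'
from h import *
for n in ("top","wrist"):
    p=optics.snapshot(n); print(n,jar2(p))
xy=jar2(optics.snapshot("top"))
if np.hypot(*(xy-[.546,-.058]))<.015:
    z=.036+.036
    o=pick(xy,np.pi/2,z,.13,.25)
    if o>.05: place(pl(-.06,-.06),np.pi/2,z,.25,.085)
    arm.move_ptp([.38,.22,.40],q(np.pi/2))
    p=optics.snapshot("top"); cv2.imwrite("pics/d_top.png",cv2.resize(p["img"][100:300,160:480],(800,500),interpolation=cv2.INTER_CUBIC)); print(jar2(p),"jars",spots(p,"jar_1",.036),"bottles",spots(p,"bottle_1",.036))
    print(red_rect(p))
E
```

```text
[330 187  21  21 368] [340.10054348 196.91032609]
top [ 0.5460369  -0.06350619]
[ 113  252   39   33 1008] [132.21428571 268.10813492]
wrist [ 0.54702101 -0.06323582]
[330 187  21  21 368] [340.10054348 196.91032609]
grip False 0.057468272721322745 64.49472069740295 [ 0.54685665 -0.06337109  0.07306443]
lift 0.05735940312555346 64.42146420478821 [-0.64705193  0.44517884 -3.1792194 ]
down True [ 0.5140999  -0.05758795  0.07304945]
52.9417
[328 199  22  22 375] [338.30133333 209.392     ]
[ 0.51345121 -0.05798313] jars [([0.5123, 0.0624], 0.75), ([0.5142, -0.0524], 0.71)] bottles [([0.6292, 0.0673], 0.89), ([0.6273, -0.0466], 0.73)]
(((627.8342895507812, 4.054100036621094), (107.20012664794922, 258.1377258300781), 0.3041287362575531), 545)
```

View pics/d_top.png

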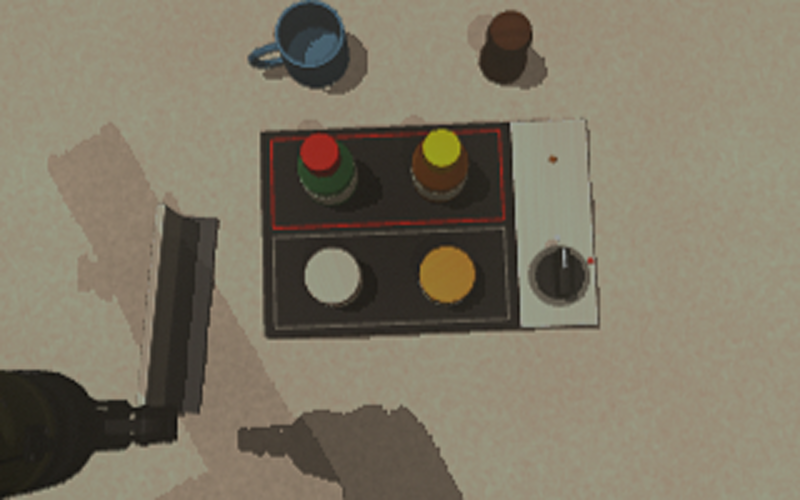

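All four items stand in place. Now the guard.

Run:
```python
from h import *
yaw=1.48; xy=np.array([.4915,.2555])
fingers.move_gripper(.07)
arm.move_ptp([*xy,.25],q(yaw))
p=optics.snapshot("top"); print(spots(p,"guard",0),spots(p,"guard_end_a",.02))
p=optics.snapshot("wrist"); cv2.imwrite("pics/e_wrist.png",p["img"]);  print(spots(p,"guard",0),spots(p,"guard_end_a",.02))
print(arm.line_to([*xy,.13],vel=.2), arm.line_to([*xy,.057],vel=.06,f_stop=8))
fingers.move_gripper(0); s=arm.sense(); print(s["opening"],s["grip_force"],s["position"],s["wrist_force"])
if .005<s["opening"]<.02:
    arm.line_to([*xy,.10],vel=.1); arm.line_to([*xy,.30],vel=.2); s=arm.sense(); print(s["opening"],s["wrist_force"],s["moment"])
    t=pl(-.165,0); arm.move_ptp([*t,.30],q(PY)); s=arm.sense(); print(s["opening"],s["wrist_force"],s["position"])
    p=optics.snapshot("wrist"); cv2.imwrite("pics/f_wrist.png",p["img"]); p2=optics.snapshot("top"); cv2.imwrite("pics/f_top.png",p2["img"])
    print(spots(p,"guard_end_a",.265),spots(p2,"guard_end_a",.265))
```

```text
[([0.4922, 0.2471], 0.92), ([0.5226, 0.0674], 0.38)] [([0.3832, 0.273], 0.95), ([0.6033, 0.2438], 0.82)]
[([0.4888, 0.2619], 0.63)] [([0.3798, 0.2674], 0.66), ([0.5975, 0.2485], 0.58)]
False False
0.009206244820584589 59.231547117233276 [0.49142573 0.25493697 0.05714052] [-0.85641736 -2.7070251   2.95220701]
0.009059539538661824 [-1.07938811 -0.10485308 -3.82465472] [ 0.07696703 -0.02739762  0.00441869]
0.009284576160197762 [ 0.68579711 -0.07372451 -4.5269545 ] [0.40859135 0.00079135 0.2997265 ]
[([0.4533, 0.0727], 0.71)] [([0.4182, -0.113], 0.95), ([0.5353, -0.0082], 0.6), ([0.4926, 0.0466], 0.52)]
```

View pics/f_wrist.png

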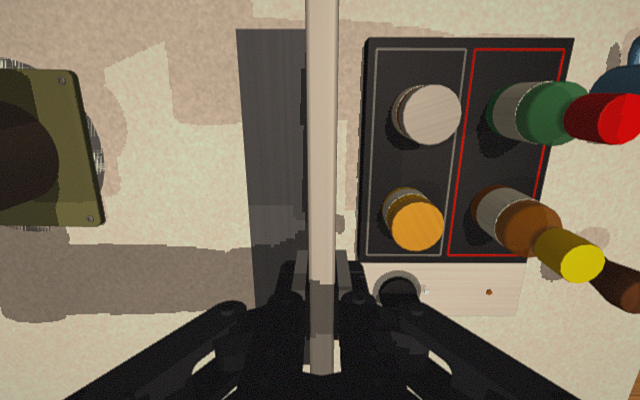

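The guard is held with its foot towards the robot, parallel to the plate's front edge (the edge runs near column 360).

Run:
```python
from h import *
t=pl(-.145,0.002)
arm.line_to([*t,.30],vel=.15); arm.line_to([*t,.08],vel=.2)
h=arm.line_to([*t,.053],vel=.03,f_stop=4); s=arm.sense(); print("down",h,s["position"],s["wrist_force"])
z=s["position"][2]+.001; arm.line_to([*t,z],vel=.02)
t2=pl(-.112,0.002)
h=arm.line_to([*t2,z],vel=.02,f_stop=8); s=arm.sense(); d=s["position"][:2]-PO
print("push",h,s["position"],"plate x",d@[np.cos(PY),np.sin(PY)],s["wrist_force"],s["moment"])
p=optics.snapshot("wrist"); cv2.imwrite("pics/g_wrist.png",p["img"])
```

```text
down True [0.42789998 0.00282171 0.05715208] [-1.33766548 -0.59771391  4.18587367]
push True [0.45458517 0.00329321 0.05718657] plate x -0.11859836152800313 [-0.49268353  1.00501532  2.91228786] [ 0.01322634 -0.02651941 -0.03608852]
```

View pics/g_wrist.png

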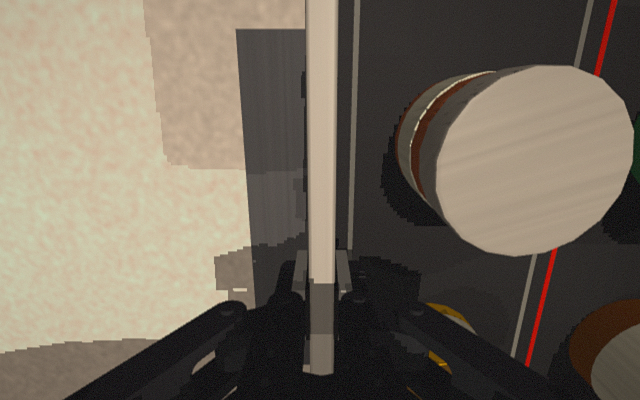

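Run:
```python
from h import *
z=arm.sense()["position"][2]
def rep(n,h):
    s=arm.sense(); d=s["position"][:2]-PO; print(n,h,s["position"],"plate x",d@[np.cos(PY),np.sin(PY)],s["wrist_force"],s["moment"])
h=arm.line_to([*pl(-.110,.002),z],vel=.02,f_stop=14); rep("push2",h)
fingers.move_gripper(.03); rep("open",0)
x=arm.sense()["position"][:2]
arm.line_to([*x,.14],vel=.1); arm.line_to([*x,.30],vel=.2)
arm.move_ptp([*pl(-.19,0),.36],q(np.pi/2))
p=optics.snapshot("wrist"); cv2.imwrite("pics/h_wrist.png",p["img"])
p2=optics.snapshot("top"); cv2.imwrite("pics/h_top.png",cv2.resize(p2["img"][130:280,200:440],(800,500),interpolation=cv2.INTER_CUBIC))
for a in (p,p2): print(spots(a,"guard_end_a",.02),spots(a,"guard",0),spots(a,"jar_1",.036),spots(a,"bottle_1",.036))
print(jar2(p2),arm.sense()["clock"])
```

```text
push2 True [0.45515349 0.00331875 0.05719492] plate x -0.11802966127698034 [-0.35584181  0.28590036  5.0322507 ] [-0.00018047  0.10831947  0.02820921]
open 0 [0.45444919 0.00331012 0.05655321] plate x -0.11873399747813494 [ 1.15999332 -0.74502145  0.67232548] [ 0.04984685 -0.01908566  0.02996267]
[([0.4582, 0.1154], 0.85), ([0.4616, -0.1056], 0.56)] [([0.4572, 0.0062], 0.67)] [([0.5162, -0.0584], 0.7), ([0.5147, 0.0617], 0.62)] [([0.634, 0.0613], 0.77), ([0.6257, -0.0544], 0.56)]
[([0.469, -0.1084], 0.55)] [] [([0.5176, -0.0495], 0.96)] [([0.6301, 0.0673], 0.79), ([0.6286, -0.0511], 0.71)]
[328 199  22  22 373] [338.28418231 209.38069705]
[ 0.51348166 -0.05793931] 69.9083
```

View pics/h_wrist.png

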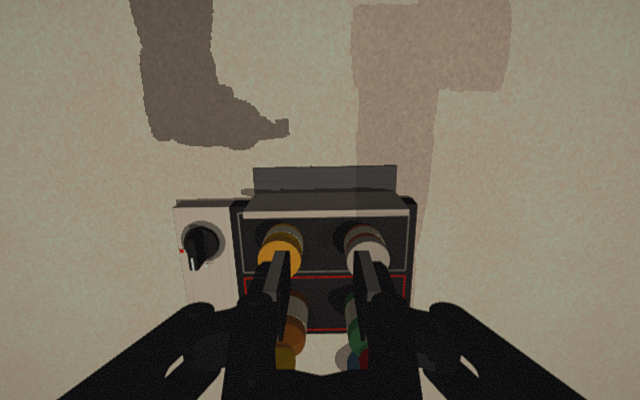

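View pics/h_top.png

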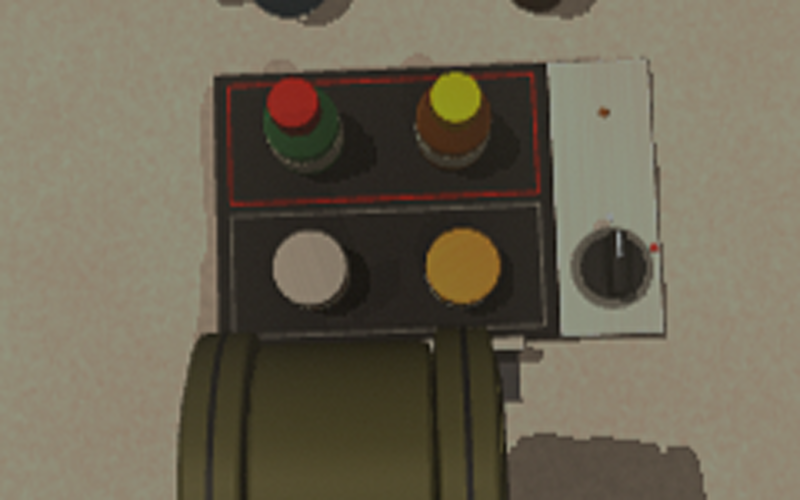

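Run:
```python
from h import *
k=pl(-.06,-.185); fingers.move_gripper(.05)
arm.move_ptp([*k,.22],q(PY+np.pi/2))
p=optics.snapshot("top"); cv2.imwrite("pics/i_top.png",cv2.resize(p["img"][190:270,230:390],(800,400),interpolation=cv2.INTER_CUBIC))
print(spots(p,"guard_end_a",.02),spots(p,"guard",0))
p=optics.snapshot("wrist"); cv2.imwrite("pics/i_wrist.png",p["img"]); print(spots(p,"knob_grip",.072),k)
```

```text
[([0.4606, -0.1109], 0.79), ([0.4578, 0.1215], 0.64)] [([0.4569, -0.0012], 0.88)]
[([0.5168, -0.1822], 0.68)] [ 0.51663257 -0.18257828]
```

View pics/i_top.png

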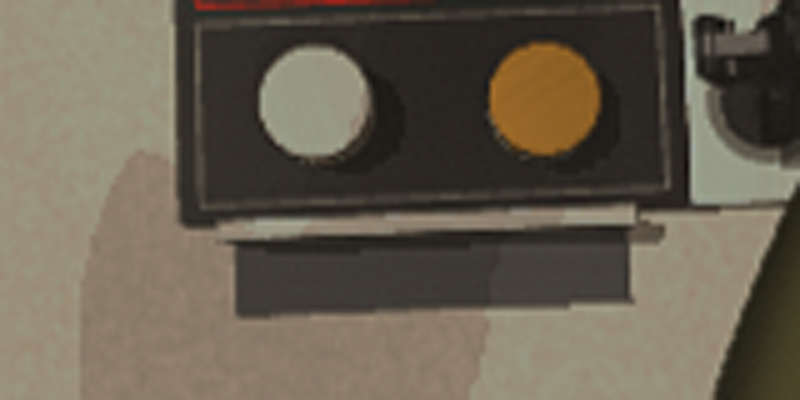

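View pics/i_wrist.png

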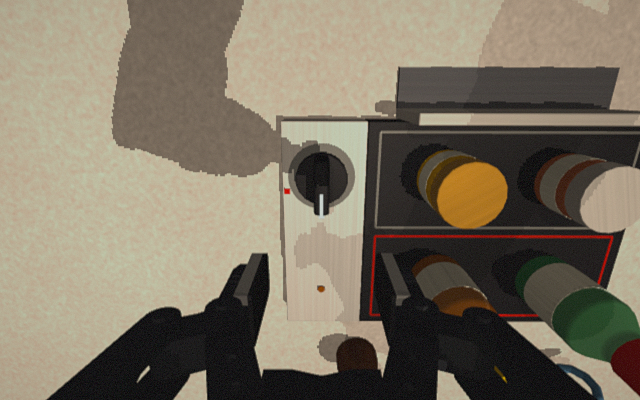

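The guard lies parallel and flush along the front edge and is centred. The knob bar at (321,190) lies along the plate's x, so it is still off. Turning it now.

Run:
```python
from h import *
k=pl(-.06,-.185); y0=PY+np.pi/2
arm.line_to([*k,.10],vel=.15); print(arm.line_to([*k,.055],vel=.05,f_stop=8))
fingers.move_gripper(0); s=arm.sense(); print(s["opening"],s["position"],s["wrist_force"])
for a in (.3,.6,.9,1.15):
    arm.movej(arm.ik([*k,.055],q(y0-a))); s=arm.sense(); print(a,s["moment"][2],s["wrist_force"])
fingers.move_gripper(.05); arm.pause(.4)
arm.line_to([*k,.20],vel=.12)
arm.move_ptp([.38,-.30,.32],q(np.pi/2-.6)); arm.pause(.5)
p=optics.snapshot("top"); cv2.imwrite("pics/j_top.png",cv2.resize(p["img"][130:280,230:430],(800,600),interpolation=cv2.INTER_CUBIC))
print(spots(p,"guard_end_a",.02),spots(p,"guard",0),spots(p,"jar_1",.036),spots(p,"bottle_1",.036),arm.sense()["clock"])
```

```text
False
0.012658561371463435 [ 0.51685668 -0.18216753  0.05549762] [-0.98091483  2.34256347  4.18633077]
0.3 0.07934330707182038 [-0.97730935  3.06401078  5.68792673]
0.6 -0.033380007878691643 [-0.8638059   4.2312437   5.09541302]
0.9 -0.12189092744302593 [0.27644147 5.89940325 5.11948637]
1.15 -0.14316272558060283 [0.39735741 4.92040218 4.99663273]
[([0.4632, -0.1074], 0.75), ([0.4575, 0.1096], 0.74)] [([0.4599, 0.0074], 0.67)] [([0.5116, 0.0572], 0.8), ([0.5069, -0.0591], 0.65)] [([0.6305, -0.0519], 0.86), ([0.6239, 0.0666], 0.57)] 79.2917
```

View pics/j_top.png

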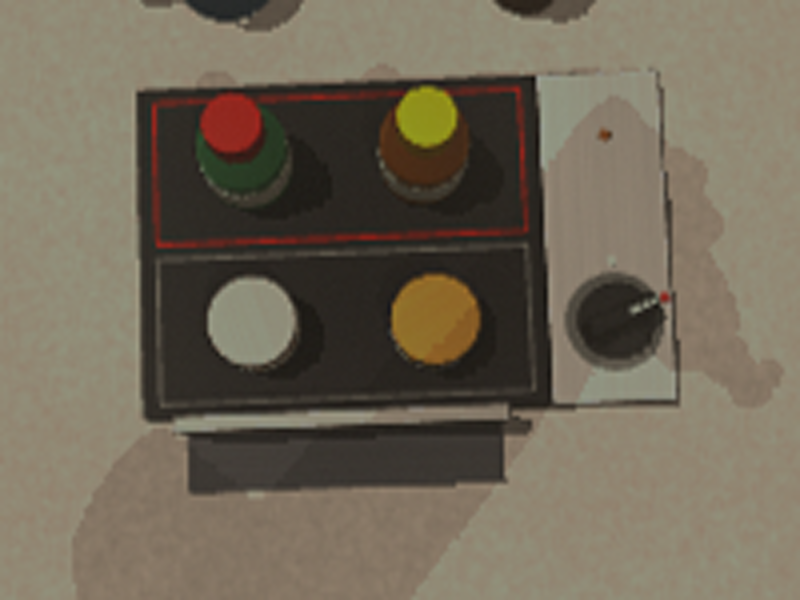

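The knob pointer is at the red mark (660,298), the guard is flush, and the bottles and jars are in their zones. The robot is clear, so I'm handing in.

```bash
python3 -c "
from workcell import ticket
print(ticket.close_job())"
```

```text
the job is handed in; nothing more can be done
None
```

The job is handed in: both bottles are in the red back zone, both jars in the grey front zone (jar_2 got knocked aside and I put it back), the guard is flush and centred, and the knob is on; the hand-in returned no verdict.

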